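Dim the lamp, free the sagging gate bolt and hold the gate ajar

TASK

First slide the lamp dimmer's grip along its track until its middle lines up with the small index clip on the track's edges. Then open the lamp enclosure's gate: its bolt has sagged behind the keeper's bent-up lip, so lift the bolt by its upright knob, keep it up while drawing it back clear of the keeper, and do not force it against the keeper. Swing the spring-closed gate about 30 degrees open towards the robot and finish while still holding it there; leave the timer, the bottle and the microscope objective where they stand.

Things in the scene. Friction and masses are not known exactly. Their poses are not given: they have to be found in the camera images.
- dimmer_grip (a point): Centre of the dimmer's black grip, a block 28 mm (along its x, across the track) by 20 mm (along its y, the track) by 40 mm high, standing from z = 14.5 to 54.5 mm on an aluminium track 40 mm wide, 150 mm long, 14 mm high. The grip slides along its y with about 1.5 N of friction and stays where it is left.
- dimmer (a joint): Position of the dimmer grip along its track, 0 to 0.10 m, growing along the track's +y (brighter); starts bright, beyond the clip.
- index_clip: Steel saddle clip, 10 mm along the track, 65 mm across it, 18 mm high: two ears, one on each long edge of the dimmer track, the grip passing between. Its origin is on the table under the middle of the track's width at the clip's place; its y axis runs along the track, brighter way. The grip is set when dimmer_grip has y = 0 in this frame.
- gate: Low swing gate of the lamp enclosure: aluminium frame, clear infill, 260 mm long, 16 mm thick, from 20 to 100 mm above the table. Origin on the vertical hinge axis at table height; the gate runs along its own -y to the free end, and shut, its -x faces the robot. Axes turn with the gate. Two guide staples (24 mm wide, tops at z = 148 mm) stand on its top edge at y = -105 and -225 mm.
- gate_swing (a joint): Opening angle of the gate, rad: 0 shut, grows as the free end swings towards the robot (clockwise seen from above, about the gate's origin), to 1.3. A hinge spring always pulls it shut: about 0.5 N m at 0.5 rad.
- bolt: Barrel bolt on the gate's top edge: a steel rod 10 mm thick along the gate, axis at z = 118 mm when sagged, with a square head 26 x 26 mm, 12 mm long, on its free end (centre 281 mm from the hinge axis at the start). Axes as the gate's; origin on the rod's axis, at the start above the hinge, moving with the bolt. 0.14 to 0.28 kg.
- bolt_knob (a point): Grip point on the axis of the bolt's upright black knob, a round post 16 mm thick, rising from the rod to 62 mm above the rod's axis (top at z = 180 mm when sagged). The point is 44 mm above the rod's axis (z = 162 mm) and, bolt shut, 185 mm from the hinge axis; staples stand 40 mm (free-end side) and 80 mm (hinge side) from it.
- bolt_draw (a joint): How far the bolt is drawn towards the hinge (along the gate's +y), 0 to 0.038 m, friction 1.5 N. Sagged, it catches on the lip after 3 mm. Its head is clear of the keeper from 21 mm; before that the keeper's cheeks keep the gate shut.
- bolt_lift (a joint): How far the bolt is lifted in its tall guide staples, 0 (sagged) to 0.016 m. It drops by its own weight. The head passes over the lip at 7 mm or more.
- keeper: Steel keeper on the fixed post beyond the gate's free end: a trough open upwards, two upright cheeks, 32 mm between them, tops at z = 140 mm, and a bent-up lip on the gate's side. Origin at table height under the middle of the shut gate, 130 mm from the hinge axis; its y axis points along the shut gate to the hinge, its -x towards the robot.
- keeper_lip (a point): Middle of the top edge of the keeper's bent-up lip, 112 mm above the table, 6 mm thick along the gate, 269 mm from the hinge axis. The shut bolt's head lies beyond it.
- timer: Bystander: white bench timer, 41 x 68 x 55 mm, standing; origin at the centre of its underside.
- medium_bottle: Bystander: small screw-cap bottle, 44 mm thick, 88 mm high; origin at the centre of its underside.
- objective: Bystander: microscope objective standing on its thread, 29 mm thick, 45 mm high; origin at the centre of its underside.

How it is judged:
On the way, in this order (a step that is already met when the one before it is completed fails the run):
1. the dimmer grip is lined up with the index clip, gate still bolted and shut (y of dimmer_grip in the frame of index_clip between -0.006 and 0.006 m and value of joint bolt_draw below 0.01 m and value of joint gate_swing below 0.1 rad), for 0.2 s.
2. the bolt is drawn over the lip, clear of the keeper (value of joint bolt_draw above 0.021 m), for 0.1 s.
At the end, for the whole second after the job is handed in: The dimmer grip's middle is within 6 mm of the index clip along the track; the gate stands 0.35 to 0.70 rad (20 to 40 degrees) open and still (under 0.1 rad/s); the bolt is drawn at least 18 mm; and the fingers are holding the gate or its bolt against the spring (more than 0.5 N) (y of dimmer_grip in the frame of index_clip between -0.006 and 0.006 m and value of joint gate_swing between 0.35 and 0.7 rad and velocity of joint gate_swing between -0.1 and 0.1 rad/s and value of joint bolt_draw above 0.018 m and contact force between the fingers and gate above 0.5 N); the arm keeps its last pose, push and grip.
It fails at once if the bolt is forced against the keeper with more than 60 N (contact force between bolt and keeper above 60 N).
It fails at once if the timer is pushed more than 30 mm or tipped over (distance of timer from where it was at the start of the episode above 0.03 m or angle between timer's own z axis and vertical above 0.6 rad).
It fails at once if the bottle is pushed more than 30 mm or tipped over (distance of medium_bottle from where it was at the start of the episode above 0.03 m or angle between medium_bottle's own z axis and vertical above 0.6 rad).
It fails at once if the objective is pushed more than 30 mm or tipped over (distance of objective from where it was at the start of the episode above 0.03 m or angle between objective's own z axis and vertical above 0.6 rad).
It also fails if it takes over 40 s, if anything falls off the work surface, if the arm or the gripper's body presses on something with over 40 N, if the wrist force passes 120 N, or if a joint passes its speed limit or range.

ROBOT

A 6-joint arm with a two-finger parallel gripper is mounted at the origin on a cart in front of the work surface, level with it; the furniture and walls round the work are solid. World frame = base frame: x ahead of the robot, y to its left, z up, the work surface at z = 0. Lengths are in m, angles in rad, forces in N, time in s.
With the tool pointing down it reaches from about 0.375 to 0.975 m from the base axis. Payload 3.8 kg.
Tool frame: the origin (TCP) lies midway between the tips of the shut fingers; the grasp point (between the pads) lies 19 mm behind it; z points along the fingers, y is the line along which they close (so a half turn about z gives the same grasp; the last joint's range is limited). The gripper opens to 85 mm and grips with 20 to 120 N. Pads are 22 mm wide; open, the fingers measure 114 mm over their backs; the gripper's body (76 mm by 85 mm) begins 54 mm behind the grasp point. The pads swing forward as they close: fully open they stand 13 mm farther back than shut.
Start: joints at [-1.258, 0.264, 1.604, -0, 1.274, -0.037], TCP at [0.231, -0.634, 0.231] pointing down, gripper open.
Joint ranges: [-2.63, 2.63], [-0.94, 2.18], [0.31, 2.57], [-1.31, 4.45], [0, 2.66], [-2.55, 2.55]. Speed limits (rad/s): [2.57, 2.57, 3.14, 3.14, 3.14, 3.14].

INTERFACE

Orientations are given as a rotation vector (axis times angle).
In Python, from workcell import bot gives the robot as it stands.
- The arm moves only by the tool step_arm, never from a script. Its argument "motion" is a list of rows, each a list of 5 numbers: the finger opening in cm, from 0 to 8.54, then the shift along the tool's x, y, z in cm, then the turn about the tool's z in degrees. In form: [[claw, dx, dy, dz, twist], ...]. A call has 1 to 20 rows; each row is the pose to reach, as a shift and turn from the pose commanded when the call began, along the tool's axes at that moment; what a row does not reach only later rows make up. A row lasts 1/10 s, in which the tool goes at most 50 mm and 8.59 degrees, less where a joint would pass 70% of its speed; a pose out of reach is approached as far as the arm can. A call with a gripper value outside its range is refused whole. The fingers move at their own pace and stop on an object; "force" is the grip in N (left out, the last holds). Time passes only in rows, so rows that repeat a pose let the fingers close. It gives the time, the measured TCP pose, the force, the opening and the grip force at its end, in the units of the state.
- bot.read_state(): the state, without advancing time (a new reading comes with each control period).
- bot.read_camera(name): name is "scene" or "top" or "wrist"; returns (picture, depth): 400x640x3 uint8, red, green, blue; 400x640 float32, m along the optical axis (not along the pixel's ray), 0 where there is no reading.
- bot.calibration(name): a dict with "mtx" (3x3 intrinsics, pixels), "k1" (the pictures are not rectified: a ray, as slopes to the right and down, at radius r is drawn at 1 + k1 r^2 times it, then the intrinsics apply), "origin" and "orientation" of the camera in the world; the wrist camera has in their place "T_tool_cam" (4x4, takes a point from camera to tool coordinates, whose origin is the TCP and whose axes are the flange's). Camera axes: x right, y up, looking along -z (the intrinsics and any distortion apply to the point x, -y, -z); pixel columns grow to the right and rows downward; lengths in m; the calibration is good to about 2 mm. A picture is of the moment at which its call begins: read the wrist's pose just before it. calibration takes no time and is no camera call.
- bot.finish_job(): hands the job in; it is judged then, once.
The state is a dict: "time": time; "q": joint angles; "joint_vel": joint speeds; "joint_torque": joint torques, N m; "tool_pos": TCP position; "tcp_rot": TCP orientation; "wrist_force": force on the tool from outside, world axes, zero at the start; "torque": the same for the moment, N m; "width": opening from 0.0 (shut) to 1.0 (fully open); "grip_force": force on a finger pad.
Only numpy, scipy, OpenCV 4.12 (cv2) and the standard library are available. Lean on these libraries where they do the work, as an engineer would, in place of code of your own. Each camera call takes 0.05 s, during which the arm holds its last target. There are 200 camera calls.

## Working session

There is one attempt and no reset: what is moved stays moved. The work goes in short steps, Python scripts to look and compute and a tool call to move; the robot and the scene stay as the last step left them, time stands still between calls to the robot, and variables do not carry over. Pictures are saved under pics/ and viewed, at most 10 in all, crops included, and the job is handed in when it is done.

Besides the shell and the picture viewer there is one more tool, called after ">>>" as a command line: name --pt "numbers of a row" for each row, then --argument value for the rest. step_arm: Moves the arm, as the interface text tells. Its arguments: {"type":"object","properties":{"motion":{"type":"array","items":{"type":"array","items":{"type":"number"}}},"force":{"type":"number"}},"required":["motion"]}

```bash
mkdir -p pics; cat > h.py <<'E'
import numpy as np, cv2
from scipy.spatial.transform import Rotation as R
from workcell import bot
def cloud(name):
    s=bot.read_state(); im,d=bot.read_camera(name); c=bot.calibration(name)
    K=np.array(c["mtx"]);h,w=d.shape
    u,v=np.meshgrid(np.arange(w),np.arange(h))
    p=np.stack([u,v],-1).reshape(-1,1,2).astype(float)
    n=cv2.undistortPoints(p,K,np.array([c["k1"],0,0,0.])).reshape(h,w,2)
    P=np.stack([n[...,0]*d,-n[...,1]*d,-d],-1)
    if "T_tool_cam" in c:
        T=np.array(c["T_tool_cam"]);P=P@T[:3,:3].T+T[:3,3]
        P=P@R.from_rotvec(s["tcp_rot"]).as_matrix().T+np.array(s["tool_pos"])
    else:
        o=np.array(c["orientation"]);M=o if o.shape==(3,3) else R.from_rotvec(o).as_matrix()
        P=P@M.T+np.array(c["origin"])
    P[d==0]=np.nan
    return im,d,P
def save(im,f): cv2.imwrite(f,im[...,::-1])
E
python3 - <<'E'
from h import *
for n in("scene","top"):
    im,d,P=cloud(n); save(im,f"pics/{n}.png"); np.savez(f"{n}.npz",im=im,P=P)
    c=bot.calibration(n);print(c["origin"],c["orientation"])
s=bot.read_state();print(s["tool_pos"],s["tcp_rot"],s["time"],s["width"]);print(R.from_rotvec(s["tcp_rot"]).as_matrix().round(3))
E
```

```text
[ 0.89864344 -0.47770485  1.0045254 ] [0.52318836 0.19227701 0.70693416]
[ 0.31344044 -0.0641069   1.07079437] [ 0.19653535 -0.17164077 -1.43929736]
[ 0.23111879 -0.63348987  0.23004916] [-3.09163025e+00 -5.46293701e-01  4.66903228e-04] 0.1 0.997614934517092
[[ 0.939  0.343 -0.001]
 [ 0.343 -0.939  0.002]
 [ 0.    -0.002 -1.   ]]
```

View pics/scene.png

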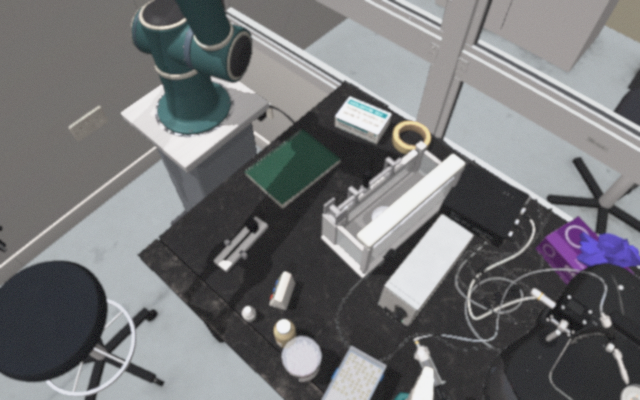

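View pics/top.png

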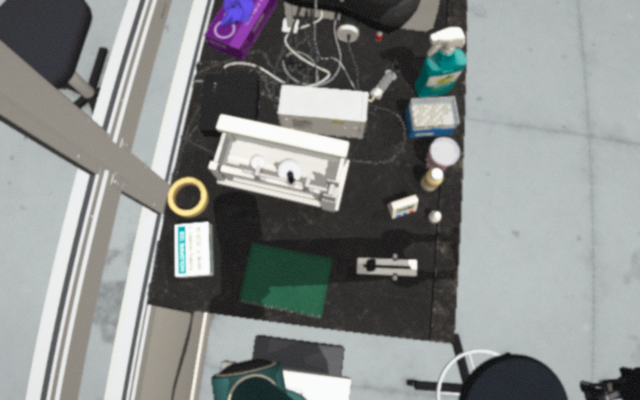

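The scene shows the dimmer at about top px (386,266), with the grip near (371,265) and clip ears near (395,257/275). The gate enclosure spans (215,180) to (335,205). The timer (403,206), objective (435,216) and bottle (432,178) are off to the right. Next I'll crop and measure.

```bash
python3 - <<'E'
from h import *
t=np.load("top.npz");im,P=t["im"],t["P"]
a=cv2.resize(im[245:285,345:430],None,fx=9,fy=7,interpolation=2)[:,:765]
b=cv2.resize(im[130:215,200:360],None,fx=4.75,fy=3.7,interpolation=2)
a=cv2.resize(a,(760,280));b=cv2.resize(b,(760,315))
save(np.vstack([a,b]),"pics/crop.png")
m=(P[...,0]>0.3)&(P[...,0]<.8)
# dimmer
def box(z0,z1,u0,u1,v0,v1):
    Q=P[v0:v1,u0:u1].reshape(-1,3);return Q[(Q[:,2]>z0)&(Q[:,2]<z1)]
for nm,z0,z1 in(("track",.008,.017),("grip",.045,.062)):
    q=box(z0,z1,345,430,245,285);r=cv2.minAreaRect(q[:,:2].astype(np.float32)*1000);print(nm,len(q),np.median(q,0),r)
for u,v in((371,265),(394,256),(394,275),(386,266),(360,266),(415,267),(215,180),(335,205),(240,175),(290,178),(403,206),(435,216),(432,178),(320,300),(428,300)):print(u,v,P[v,u].round(3))
q=box(.14,.2,200,360,130,215);print(len(q))
for z0,z1 in((.155,.19),(.14,.152),(.09,.105)):
  M=((P[...,2]>z0)&(P[...,2]<z1));M[:130]=0;M[215:]=0;M[:,:200]=0;M[:,360:]=0
  n,l,st,ce=cv2.connectedComponentsWithStats(M.astype(np.uint8))
  for i in range(1,n):
    if st[i,4]>3: print(z0,st[i],P[l==i].mean(0).round(3))
E
```

```text
track 808 [ 0.43105031 -0.22574876  0.01395277] ((431.64404296875, -217.11599731445312), (63.0335693359375, 149.52110290527344), 5.861189365386963)
grip 100 [ 0.42748781 -0.17305959  0.05337279] ((427.5325622558594, -173.46749877929688), (26.533903121948242, 20.076562881469727), 6.115237236022949)
371 265 [ 0.426 -0.173  0.056]
394 256 [ 0.46  -0.233  0.015]
394 275 [ 0.412 -0.237  0.019]
386 266 [ 0.432 -0.215  0.015]
360 266 [nan nan nan]
415 267 [ 0.439 -0.289  0.012]
215 180 [ 0.605  0.257 -0.   ]
335 205 [ 0.564 -0.07   0.049]
240 175 [0.598 0.168 0.099]
290 178 [0.585 0.039 0.168]
403 206 [ 0.583 -0.24   0.049]
435 216 [ 0.568 -0.323  0.045]
432 178 [ 0.656 -0.302  0.078]
320 300 [ 0.329 -0.061  0.013]
428 300 [ 0.361 -0.332 -0.003]
1686
0.155 [286 171   8   9  57] [0.59  0.04  0.175]
0.14 [ 221  130  128   27 1486] [0.687 0.035 0.148]
0.14 [255 165   6  11  36] [0.6   0.119 0.147]
0.14 [304 177   7  11  49] [0.587 0.001 0.148]
0.14 [287 179   7   3  12] [0.586 0.039 0.146]
0.14 [327 179   6   3   7] [ 0.599 -0.05   0.142]
0.14 [335 181   4   2   5] [ 0.597 -0.067  0.141]
0.14 [323 193   3   3   5] [ 0.564 -0.041  0.141]
0.14 [328 195   6   2   7] [ 0.563 -0.057  0.142]
0.09 [214 133  13  30 144] [0.665 0.232 0.096]
0.09 [335 158  10  23  98] [ 0.644 -0.07   0.097]
0.09 [209 164  47  16 248] [0.606 0.187 0.099]
0.09 [259 176  47  16 182] [0.59  0.066 0.099]
0.09 [322 186  18  18  81] [ 0.575 -0.061  0.101]
0.09 [309 188  13   7  57] [ 0.581 -0.018  0.1  ]
```

View pics/crop.png

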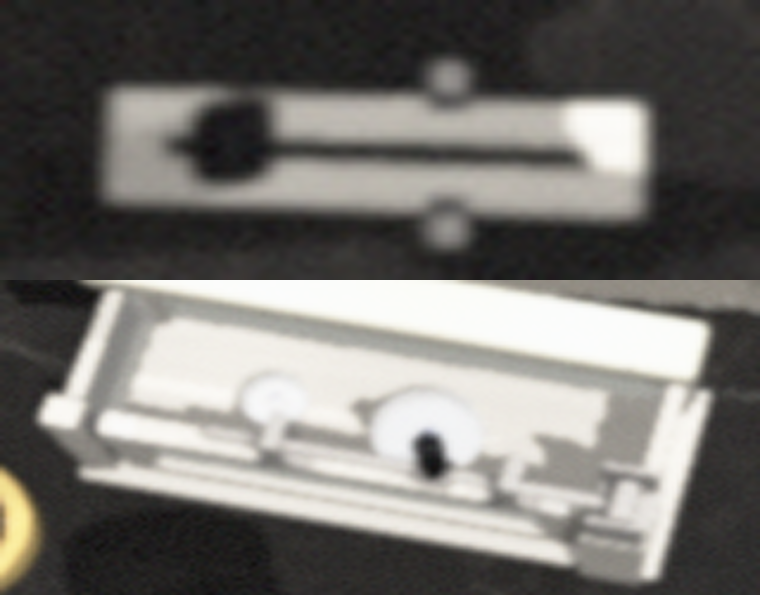

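The crop shows the grip at left, (232,142) in crop px, the clip ears at (447,78) and (447,228), and the knob at (430,455) between two staples. I'll pin down the clip and gate frame.

```bash
python3 - <<'E'
from h import *
t=np.load("top.npz");im,P=t["im"],t["P"]
Q=P[245:290,345:430].reshape(-1,3);Q=Q[np.isfinite(Q[:,0])]
a=np.radians(6.0);ey=np.array([-np.sin(a),np.cos(a)]);ex=np.array([np.cos(a),np.sin(a)])
g=np.array([.4275,-.1735])
X=(Q[:,:2]-g)@ex;Y=(Q[:,:2]-g)@ey
k=(abs(X)>.023)&(abs(X)<.04)&(Q[:,2]>.006)&(Q[:,2]<.03)
for sgn in(1,-1):
  j=k&(X*sgn>0);print(sgn,j.sum(),Y[j].min(),Y[j].max(),np.median(Y[j]),np.median(X[j]),np.median(Q[j,2]))
# pixel based ears, intersect z=.018
c=bot.calibration("top");K=np.array(c["mtx"]);o=np.array(c["origin"]);M=R.from_rotvec(c["orientation"]).as_matrix()
for u,v in((395,256),(395,277.5)):
  n=cv2.undistortPoints(np.array([[[u,v]]],float),K,np.array([c["k1"],0,0,0.]))[0,0]
  d=M@np.array([n[0],-n[1],-1]);p=o+d*(.018-o[2])/d[2];print(p,(p[:2]-g)@ex,(p[:2]-g)@ey)
kn=P[(P[...,2]>.172)&(P[...,2]<.185)&(P[...,0]<.62)&(P[...,0]>.55)&(abs(P[...,1])<.15)]
print("knob",len(kn),kn.mean(0),kn.min(0),kn.max(0))
# track strip yaw
tk=(abs(X)<.025)&(Q[:,2]>.009)&(Q[:,2]<.018);r=cv2.minAreaRect(Q[tk,:2].astype(np.float32)*1000);print(r)
s=bot.read_state();print(s["q"])
E
```

```text
1 12 -0.06775600390076089 -0.05976985378079162 -0.06389046006151686 0.027956137020707053 0.016945758215656692
-1 19 -0.06645241197897604 0.020034568857175108 -0.061632016204290936 -0.029378263228201376 0.016766869937798745
[ 0.45945999 -0.23514576  0.018     ] 0.02534117186459845 -0.06464878846479157
[ 0.40593846 -0.23982145  0.018     ] -0.028375898848416715 -0.06370433931753099
knob 41 [0.59062472 0.0404791  0.17927517] [0.58420245 0.03388268 0.17296922] [0.59796292 0.04784306 0.18458278]
((431.2750244140625, -217.1458740234375), (47.58869171142578, 149.53077697753906), 5.931633949279785)
[-1.25789630e+00  2.64728306e-01  1.60524363e+00 -1.05738087e-05
  1.27371004e+00 -3.68878691e-02]
```

>>> step_arm --force 30 --pt "8.5 3.4 -3.6 0 4" --pt "8.5 6.8 -7.3 0 8" --pt "8.5 10.3 -10.9 0 12" --pt "8.5 13.7 -14.6 0 14.1" --pt "8.5 17.1 -18.2 0 14.1" --pt "8.5 20.5 -21.9 2 14.1" --pt "8.5 24 -25.5 4 14.1" --pt "8.5 27.4 -29.2 6 14.1" --pt "8.5 30.8 -32.8 8 14.1" --pt "8.5 34.2 -36.5 10 14.1" --pt "6 34.2 -36.5 13 14.1" --pt "6 34.2 -36.5 13 14.1" --pt "6 34.2 -36.5 13 14.1" --pt "6 34.2 -36.5 13 14.1"

```text
time: 1.5
tool_pos: [0.4283, -0.1752, 0.1026]
tcp_rot: [3.136, 0.162, 0.003]
wrist_force: [0.7, -0.8, 1.2]
width: 0.7
grip_force: 0.0
```

```bash
python3 - <<'E'
from h import *
im,d,P=cloud("wrist");save(im,"pics/w1.png")
s=bot.read_state();print(s["tool_pos"],s["time"],s["width"],R.from_rotvec(s["tcp_rot"]).as_matrix().round(4),s["q"])
q=P[(P[...,2]>.045)&(P[...,2]<.06)&(abs(P[...,0]-.4275)<.03)&(abs(P[...,1]+.1735)<.03)]
print(len(q),cv2.minAreaRect(q[:,:2].astype(np.float32)*1000))
a=np.radians(6.0);ey=np.array([-np.sin(a),np.cos(a)]);ex=np.array([np.cos(a),np.sin(a)])
D=P[...,:2]-np.array([.4275,-.1735]);X=D@ex;Y=D@ey
j=(abs(X)>.023)&(abs(X)<.04)&(P[...,2]>.006)&(P[...,2]<.03)&(Y<-.04)&(Y>-.1);print(j.sum(),Y[j].min() if j.any() else 0,Y[j].max() if j.any() else 0)
E
```

```text
[ 0.42858997 -0.17555661  0.10294297] 1.55 0.7020464612783806 [[ 0.9948  0.1023  0.0026]
 [ 0.1023 -0.9948 -0.0015]
 [ 0.0024  0.0018 -1.    ]] [-4.42349792e-01 -2.02070031e-02  2.17437375e+00 -3.27782843e-04
  9.84415363e-01  1.02618633e+00]
1461 ((427.863525390625, -173.97293090820312), (27.075876235961914, 19.740022659301758), 5.4859771728515625)
360 -0.0691457610866752 -0.05788989322335624
```

View pics/w1.png

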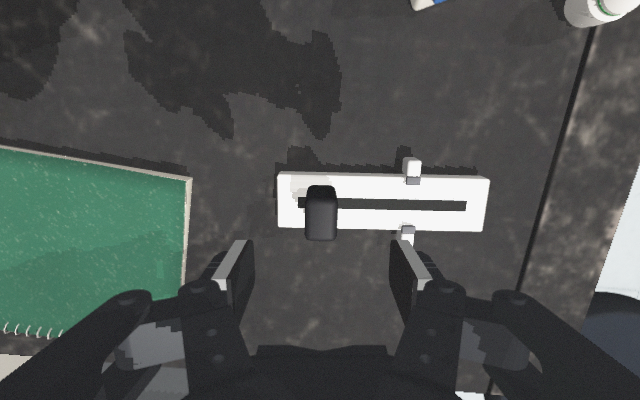

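The wrist view shows the grip at (321,212) between the fingers and the clip ears at (412,170) and (407,236), so it agrees with the plan of a 63 mm slide towards tool +y.

>>> step_arm --force 30 --pt "6 0 -0.1 4 0" --pt "6 0 -0.1 7.7 0" --pt "6 0 -0.1 7.7 0" --pt "6 0 -0.1 7.7 0" --pt "1 0 -0.1 7.7 0" --pt "1 0 -0.1 7.7 0" --pt "1 0 -0.1 7.7 0" --pt "1 0 -0.1 7.7 0" --pt "1 0 -0.1 7.7 0" --pt "1 0 -0.1 7.7 0" --pt "1 0 -0.1 7.7 0"

```text
time: 2.65
tool_pos: [0.4291, -0.1739, 0.0263]
tcp_rot: [3.136, 0.162, 0.005]
wrist_force: [-1.4, -0.9, 6.8]
width: 0.23
grip_force: 31.2
```

>>> step_arm --pt "1 0 0.8 0 0" --pt "1 0 1.6 0 0" --pt "1 0 2.4 0 0" --pt "1 0 3.2 0 0" --pt "1 0 4 0 0" --pt "1 0 4.8 0 0" --pt "1 0 5.6 0 0" --pt "1 0 6.3 0 0" --pt "1 0 6.3 0 0" --pt "1 0 6.3 0 0" --pt "1 0 6.3 0 0" --pt "1 0 6.3 0 0"

```text
time: 3.85
tool_pos: [0.4342, -0.2369, 0.0263]
tcp_rot: [3.135, 0.163, 0.001]
wrist_force: [-4.8, -1.7, 8.5]
width: 0.228
grip_force: 31.7
```

```bash
cat > dim.py <<'E'
from h import *
for cam in("wrist","top"):
  im,d,P=cloud(cam)
  a=np.radians(5.9);ey=np.array([-np.sin(a),np.cos(a)]);ex=np.array([np.cos(a),np.sin(a)])
  D=P[...,:2]-np.array([.4341,-.2367]);X=D@ex;Y=D@ey;Z=P[...,2]
  j=(abs(X)>.023)&(abs(X)<.036)&(Z>.008)&(Z<.025)&(abs(Y)<.012)
  g=(abs(X)<.016)&(Z>.04)&(Z<.058)&(abs(Y)<.03)
  f=lambda m:(m.sum(),np.percentile(Y[m],[2,50,98]).round(4)) if m.any() else 0
  print(cam,"clip",f(j),"grip",f(g))
s=bot.read_state();print(s["tool_pos"],s["time"],R.from_rotvec(s["tcp_rot"]).as_matrix().round(4).tolist())
E
python3 dim.py
```

```text
wrist clip (np.int64(407), array([-0.0056, -0.0009,  0.0038])) grip (np.int64(5143), array([-0.0205,  0.0009,  0.0221]))
top clip 0 grip 0
[ 0.43420864 -0.23684215  0.02628437] 3.95 [[0.9946, 0.1035, 0.0005], [0.1035, -0.9946, -0.0019], [0.0003, 0.002, -1.0]]
```

>>> step_arm --pt "4 0 0 0 0" --pt "6 0 0 0 0" --pt "6 0 0 0 0" --pt "6 0 0 -2 0" --pt "6 0 0 -6 0" --pt "6 0 0 -10 0" --pt "6 0 0 -14 0" --pt "6 0 0 -17 0" --pt "6 0 0 -17 0"

```text
time: 4.85
tool_pos: [0.4372, -0.2374, 0.2]
tcp_rot: [3.132, 0.163, 0.013]
wrist_force: [0.7, 0.4, 1.5]
width: 0.702
grip_force: 0.0
```

```bash
python3 dim.py
```

```text
wrist clip (np.int64(153), array([-0.0055, -0.0006,  0.0044])) grip (np.int64(705), array([-0.0085,  0.0012,  0.0101]))
top clip (np.int64(8), array([-0.0031, -0.0022,  0.0021])) grip (np.int64(14), array([-0.007 , -0.0041,  0.0011]))
[ 0.43443864 -0.23580691  0.19501374] 4.95 [[0.9946, 0.1038, 0.0017], [0.1038, -0.9946, -0.0009], [0.0016, 0.0011, -1.0]]
```

The dimmer grip is lined up within about 1.5 mm of the clip. Next I'll hover over the bolt knob.

>>> step_arm --force 60 --pt "6 0 0 -3 0" --pt "5 3 -4 -5.5 4" --pt "5 6 -8.5 -5.5 8" --pt "5 9 -12.7 -5.5 12.2" --pt "5 12 -17 -5.5 12.2" --pt "5 15 -21.2 -5.5 12.2" --pt "5 17.5 -24.6 -5.5 12.2" --pt "5 18.4 -25.9 -5.5 12.2" --pt "5 18.4 -25.9 -5.5 12.2" --pt "5 18.4 -25.9 -5.5 12.2" --pt "5 18.4 -25.9 -5.5 12.2"

```text
time: 6.05
tool_pos: [0.589, 0.04, 0.2478]
tcp_rot: [3.136, -0.173, -0.004]
wrist_force: [0.2, -0.1, 1.0]
width: 0.58
grip_force: 0.0
```

```bash
python3 - <<'E'
from h import *
im,d,P=cloud("wrist");save(im,"pics/w2.png")
s=bot.read_state();print(s["tool_pos"],s["time"],s["q"],s["wrist_force"],R.from_rotvec(s["tcp_rot"]).as_matrix().round(4).tolist())
Z=P[...,2]
B=(P[...,0]>.55)&(P[...,0]<.63)&(P[...,1]<.15)&(P[...,1]>-.1)
def comp(z0,z1,x0=.55,x1=.63):
  M=(B&(Z>z0)&(Z<z1)).astype(np.uint8);n,l,st,ce=cv2.connectedComponentsWithStats(M)
  for i in range(1,n):
    if st[i,4]>40:
      q=P[l==i];r=cv2.minAreaRect(q[:,:2].astype(np.float32)*1000);print(z0,st[i],q.mean(0).round(4),np.round(r[0],1),np.round(r[1],1),round(r[2],1))
comp(.172,.19);comp(.144,.152);comp(.137,.143);comp(.118,.135)
E
```

```text
[0.58915618 0.03976916 0.24833446] 6.1 [ 2.54379765e-02  9.60970860e-02  1.76867877e+00 -3.87522915e-04
  1.27869292e+00  1.70687826e+00] [-0.21403772 -0.99184127 -0.12669419] [[0.9939, -0.1103, -0.0019], [-0.1103, -0.9939, -0.0004], [-0.0018, 0.0006, -1.0]]
0.172 [311 191  24  26 475] [0.592  0.0397 0.18  ] [591.2  40. ] [15.4 14.9] 77.9
0.144 [208 177  17  32 453] [0.6    0.1186 0.1488] [599.5 119.2] [10.5 23.5] 83.8
0.144 [369 176  15  33 440] [5.871e-01 4.000e-04 1.488e-01] [5.865e+02 2.000e-01] [10.1 24. ] 84.1
0.144 [313 182  20   9  49] [0.5969 0.0389 0.1479] [596.4  39.5] [14.2  4.8] 86.2
0.137 [429 164  41   6 210] [ 0.5985 -0.0567  0.1405] [598.3 -57. ] [29.2  3.6] 84.3
0.137 [426 209  39   7 239] [ 0.5627 -0.053   0.1404] [562.4 -53.5] [29.8  4.4] 83.3
0.118 [422 160  43   9 158] [ 0.5999 -0.0543  0.1265] [599.8 -56.9] [29.7  3.6] 89.9
0.118 [ 215  170  155   23 1721] [0.5953 0.0653 0.1235] [595.5  62.7] [122.9  16.7] 82.3
0.118 [366 170  15   7  58] [ 5.98e-01 -1.00e-04  1.27e-01] [ 5.979e+02 -5.000e-01] [2.6 9.7] 10.2
0.118 [ 384  170   77   42 1416] [ 0.5796 -0.044   0.1268] [578.2 -39. ] [58.9 31.7] 89.2
0.118 [186 179  23  12 250] [0.6024 0.1413 0.1231] [601.9 141.2] [18.   9.4] 85.0
0.118 [224 193  10   9  62] [0.5902 0.1172 0.1258] [590.6 118.2] [7.5 2.8] 58.7
```

View pics/w2.png

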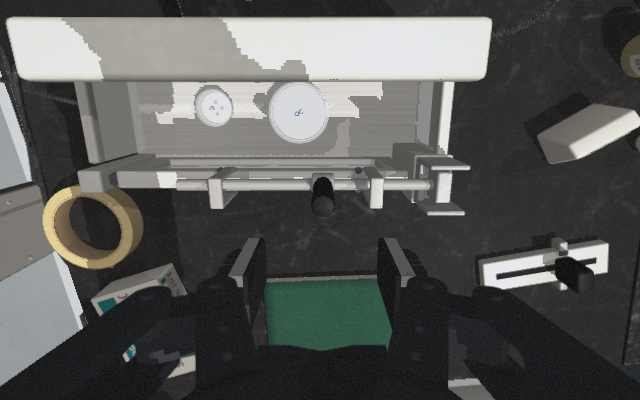

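The wrist view shows the knob at (323,195), the staples at (216,190) and (376,190), and the keeper cheeks at (447,165) and (445,212). The bolt is at the expected geometry. I'll grasp the knob now.

>>> step_arm --force 70 --pt "3.5 0.25 0 2 0" --pt "3.2 0.25 0 4 0" --pt "3.2 0.25 0 4 0" --pt "3.2 0.25 0 7 0" --pt "3.2 0.25 0 9.7 0" --pt "3.2 0.25 0 9.7 0" --pt "3.2 0.25 0 9.7 0" --pt "0.5 0.25 0 9.7 0" --pt "0.5 0.25 0 9.7 0" --pt "0.5 0.25 0 9.7 0" --pt "0.5 0.25 0 9.7 0" --pt "0.5 0.25 0 9.7 0"

```text
time: 7.3
tool_pos: [0.5942, 0.0405, 0.1548]
tcp_rot: [3.137, -0.171, 0.006]
wrist_force: [-1.1, -1.3, 5.9]
width: 0.159
grip_force: 68.3
```

>>> step_arm --pt "0.5 0.25 0 -0.3 0" --pt "0.5 0.25 0 -0.6 0" --pt "0.5 0.25 0 -0.9 0" --pt "0.5 0.25 0 -1.2 0" --pt "0.5 0.25 0 -1.2 0" --pt "0.5 0.25 0 -1.2 0" --pt "0.5 0.25 0 -1.2 0"

```text
time: 8.0
tool_pos: [0.5946, 0.0405, 0.1639]
tcp_rot: [3.137, -0.171, -0.002]
wrist_force: [-3.8, 0.0, -1.2]
width: 0.164
grip_force: 68.2
```

```bash
cat > bolt.py <<'E'
from h import *
im,d,P=cloud("wrist")
s=bot.read_state();print(s["tool_pos"],s["time"],s["wrist_force"],s["width"])
save(im[120:260,150:510],"pics/b%d.png"%(s["time"]*100))
g=np.array([.611,.224]);a=np.radians(-6.25);ey=np.array([-np.sin(a),np.cos(a)]);ex=np.array([np.cos(a),np.sin(a)])
D=P[...,:2]-g;X=D@ex;Y=D@ey
for y0,y1 in((-.16,-.12),(-.255,-.24),(-.268,-.255),(-.29,-.275),(-.30,-.29)):
  m=(abs(X)<.012)&(Y>y0)&(Y<y1)&(P[...,2]>.105);print(y0,m.sum(),np.percentile(P[m][:,2],[50,90]) if m.any() else 0)
E
python3 bolt.py
```

```text
[0.59461744 0.04050699 0.16387634] 8.05 [-3.52528757  0.66361834 -2.47409752] 0.16068742228615532
-0.16 6896 [0.22423655 0.24281988]
-0.255 481 [0.13190402 0.13315356]
-0.268 581 [0.13109976 0.13308517]
-0.29 721 [0.14093863 0.14167385]
-0.3 0 0
```

>>> step_arm --pt "0.5 -0.25 0 -0.2 0" --pt "0.5 -0.25 0 -0.3 0" --pt "0.5 -0.25 -0.5 -0.3 0" --pt "0.5 -0.25 -1.0 -0.3 0" --pt "0.5 -0.25 -1.5 -0.3 0" --pt "0.5 -0.25 -2.0 -0.3 0" --pt "0.5 -0.25 -2.5 -0.3 0" --pt "0.5 -0.25 -2.9 -0.3 0" --pt "0.5 -0.25 -2.9 -0.3 0" --pt "0.5 -0.25 -2.9 -0.3 0" --pt "0.5 -0.25 -2.9 -0.3 0"

```text
time: 9.15
tool_pos: [0.5959, 0.07, 0.1674]
tcp_rot: [-3.136, 0.171, -0.0]
wrist_force: [2.4, 1.6, -1.0]
width: 0.162
grip_force: 68.3
```

```bash
python3 bolt.py
```

```text
[0.59586756 0.06991007 0.16732497] 9.2 [ 1.69706063  0.96407039 -1.91121728] 0.15805317125409643
-0.16 7003 [0.19384172 0.2299795 ]
-0.255 1811 [0.1427196  0.14486752]
-0.268 135 [0.11072713 0.11342111]
-0.29 55 [0.10523768 0.10559384]
-0.3 20 [0.10512158 0.10536886]
```

The bolt is drawn about 29 mm and its head is clear of the keeper. Next is the swing along the hinge arc (radius 155 mm, 30°).

>>> step_arm --pt "0.5 -0.68 -0.02 0 2.5" --pt "0.5 -1.35 -0.06 0 5" --pt "0.5 -2.02 -0.13 0 7.5" --pt "0.5 -2.69 -0.24 0 10" --pt "0.5 -3.35 -0.37 0 12.5" --pt "0.5 -4.01 -0.53 0 15" --pt "0.5 -4.65 -0.72 0 17.5" --pt "0.5 -5.29 -0.93 0 20" --pt "0.5 -5.92 -1.18 0 22.5" --pt "0.5 -6.54 -1.45 0 25" --pt "0.5 -7.15 -1.75 0 27.5" --pt "0.5 -7.74 -2.07 0 30" --pt "0.5 -7.74 -2.07 0 30" --pt "0.5 -7.74 -2.07 0 30" --pt "0.5 -7.74 -2.07 0 30"

```text
time: 10.7
tool_pos: [0.5212, 0.0978, 0.1673]
tcp_rot: [2.985, -0.976, 0.0]
wrist_force: [2.5, -3.8, -1.2]
width: 0.168
grip_force: 68.4
```

```bash
python3 dim.py; python3 - <<'E'
from h import *
s=bot.read_state();print(s["wrist_force"],s["width"],s["grip_force"],s["q"])
im,d,P=cloud("wrist");im2,d2,P2=cloud("top")
save(np.vstack([im[100:400],cv2.resize(im2[120:300,180:460],(640,300))])[:, :],"pics/fin.png")
for Q in(P,P2):
  M=((Q[...,2]>.143)&(Q[...,2]<.153)&(Q[...,0]<.65)&(Q[...,0]>.4)&(abs(Q[...,1]-.08)<.15)).astype(np.uint8)
  n,l,st,ce=cv2.connectedComponentsWithStats(M)
  for i in range(1,n):
    if st[i,4]>20:print(st[i],Q[l==i].mean(0).round(4))
E
```

```text
wrist clip 0 grip 0
top clip (np.int64(30), array([-0.004 ,  0.0004,  0.0046])) grip (np.int64(95), array([-0.0067,  0.0031,  0.0103]))
[0.52125771 0.09796919 0.16722204] 10.8 [[0.8065, -0.5913, -0.0002], [-0.5913, -0.8065, -0.0007], [0.0003, 0.0007, -1.0]]
[ 2.15457279 -4.10787726 -1.43789395] 0.15815943870220203 68.3873999118805 [ 1.39251106e-01  4.12582395e-02  1.98131454e+00 -7.36721409e-04
  1.11928331e+00  2.34301268e+00]
[218 217  24  46 921] [0.5485 0.1382 0.1487]
[487 217  29  46 947] [0.4626 0.024  0.1443]
[444 218  28  47 967] [0.4776 0.0434 0.1485]
[307 225  30  17 197] [0.5238 0.0971 0.1479]
[277 222  10  10  47] [0.477  0.0439 0.1481]
[284 229  11  10  37] [0.4641 0.0242 0.1444]
```

View pics/fin.png

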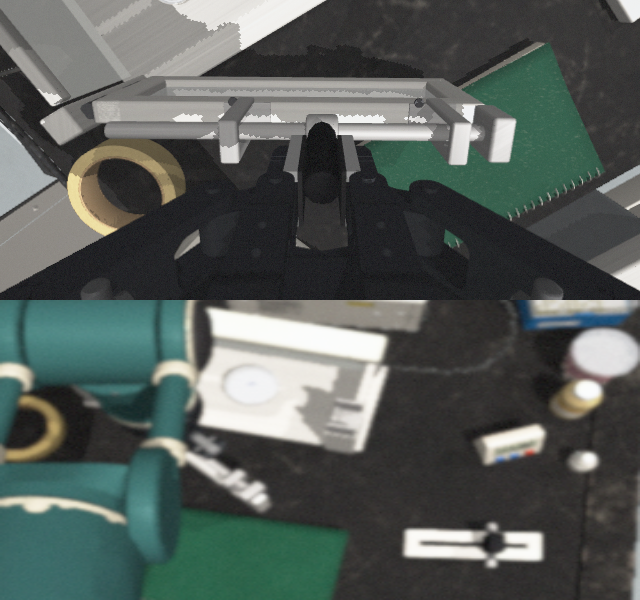

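The picture shows the gate about 30.6° open with the knob at (320,160) held in the fingers and the bolt drawn about 31 mm. The grip sits at the clip and the bystanders are in place, so I'll hand in.

```bash
python3 -c "
from workcell import bot
print(bot.finish_job())"
```

```text
the job is handed in; nothing more can be done
None
```

I handed in the job at about 11 s with the dimmer grip within about 3 mm of the clip, the bolt lifted and drawn about 31 mm, and the gate held about 31° open by its knob; the hand-in returned no verdict.

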